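# Close a reagent kit carton and present its label to the bar code reader

### The arm

A 6-joint arm with a two-finger parallel gripper is mounted at the origin on the work surface. World frame = base frame: x ahead of the robot, y to its left, z up, the work surface at z = 0. Lengths are in m, angles in rad, forces in N, time in s.
With the tool pointing down it reaches from about 0.275 to 0.975 m from the base axis. Payload 8.4 kg.
Tool frame: the origin (TCP) lies at the very end of the fingers, on their centre line; the grasp point (between the pads) lies 19 mm behind it; z points along the fingers, y is the line along which they close (so a half turn about z gives the same grasp; the last joint's range is limited). The gripper opens to 92 mm and grips with 3 to 60 N. Pads are 20 mm wide; open, the fingers measure 128 mm over their backs; the gripper's body (75 mm by 189 mm) begins 69 mm behind the grasp point.
Start: joints at [-1.247, 0.353, 1.633, -0, 1.155, -0.002], TCP at [0.2, -0.592, 0.215] pointing down, gripper open.
Joint ranges: [-2.63, 2.63], [-0.92, 2.1], [0.06, 2.66], [-1.3, 4.44], [0, 2.69], [-3.02, 3.02]. Speed limits (rad/s): [2.22, 2.22, 2.79, 3.14, 3.14, 3.14].

### API

Orientations are given as a unit quaternion [w, x, y, z].
In Python, from bench import get_state, capture, r gives the robot as it stands. The module is installed in compiled form; this text tells all that it offers.
- The arm moves only by the tool carry_out, never from a script. Its argument "motion" is text: rows parted by semicolons, each of 5 numbers parted by spaces: the opening, from -1 (shut) to 1 (fully open), then the shift along the tool's x, y, z scaled (see below), then the turn about the tool's z scaled (see below). In form: grip tx ty tz roll; .... A call has 1 to 20 rows; each row shifts and turns the commanded pose from where the row before left it, along the tool's axes as they then stand; what a row does not reach is not made up. The controller multiplies each number of a shift by 3 cm and each number of a turn by 6 degrees. A row lasts 1/10 s, in which the tool goes at most 50 mm and 8.59 degrees, less where a joint would pass 70% of its speed; a pose out of reach is approached as far as the arm can. A call with a number of a shift or a turn outside -1 to 1 is refused whole. A call with a gripper value outside its range is refused whole. The fingers move at their own pace and stop on an object; "grip_force" is the grip in N (left out, the last holds). Time passes only in rows, so rows that do not move let the fingers close. It gives the time, the measured TCP pose, the force, the opening and the grip force at its end, in the units of the state.
- get_state(): the state, without advancing time (a new reading comes with each control period).
- capture(name): name is "scene" or "top"; returns a dict with "frame" (384x512x3 uint8, blue, green, red), "K" (3x3 intrinsics, pixels), "view" (4x4, takes a point from world to camera coordinates). Camera axes: x right, y up, looking along -z (the intrinsics and any distortion apply to the point x, -y, -z); pixel columns grow to the right and rows downward; lengths in m; the calibration is good to about 2 mm. A picture is of the moment at which its call begins. There is no depth.
- r.sign_off(): hands the job in; it is judged then, once.
The state is a dict: "time_s": time; "joint_pos": joint angles; "qvel": joint speeds; "joint_efforts": joint torques, N m; "eef_pos": TCP position; "orientation": TCP orientation; "ft_force": force on the tool from outside, world axes, zero at the start; "ft_torque": the same for the moment, N m; "grip_width": opening from 0.0 (shut) to 1.0 (fully open); "grasp_force": force on a finger pad.
Only numpy, scipy, OpenCV 4.12 (cv2) and the standard library are available. Lean on these libraries where they do the work, as an engineer would, in place of code of your own. Each camera call takes 0.05 s, during which the arm holds its last target. There are 200 camera calls.

### The job

Close the open white-and-green reagent carton: fold its two end dust flaps down flat first, then the long cover flap down flat on top of them. Then pick the closed carton up, keeping it the right way up and shut, and hold its bar code label in front of the reader's window: centred on the window, square to it (tilted as the reader's head is tilted), about 10 cm away and clear of everything. Finish while holding it still there, do not put it down, and leave the bottles and the other things on the bench as they stand.

Things in the scene. Friction and masses are not known exactly. Their poses are not given: they have to be found in the camera images.
- carton: reagent kit carton, white with green bands, 110 (x) x 56 (y) x 74 mm high, open top, 79 mm high when shut; holds fixed bottles, about 0.32 kg, loose on the bench. Origin under the centre of its base; z up; x along its length towards the green label end; y towards the long side where the cover flap is hinged. Grip it by its long walls, across the 56 mm
- carton_label (a point): centre of the white bar code label (46 x 40 mm), on the green end face of the carton: at (55, 0, 38) mm in the carton's frame, same axes as the carton
- flap_label (a joint): angle (rad) of the dust flap at the label end, 36 mm long, 46 mm wide, hinged along the upper edge of that end (carton frame x = 55, z = 74 mm): 0 = shut, flat; 1.57 = upright; more = leaning outwards, at most 2.7. 2 mm card, stiff crease: it stays as left, and a push under 1 N moves it
- flap_plain (a joint): angle (rad) of the dust flap at the plain white end, 36 mm long, 46 mm wide, hinged along the upper edge of that end (carton frame x = -55, z = 74 mm): 0 = shut, flat; 1.57 = upright; more = leaning outwards, at most 2.7. 2 mm card, stiff crease: it stays as left, and a push under 1 N moves it
- flap_cover (a joint): angle (rad) of the cover flap, 108 mm wide, 53 mm long, hinged along the upper edge of the +y long side (carton frame y = 26, z = 77 mm); shut, it lies over both dust flaps and covers the whole top: 0 = shut, flat; 1.57 = upright; more = leaning outwards, at most 2.7. 2 mm card, stiff crease: it stays as left, and a push under 1 N moves it
- flap_label_edge (a point): middle of the free edge of the label-end dust flap, 36 mm from its hinge
- flap_plain_edge (a point): middle of the free edge of the plain-end dust flap, 36 mm from its hinge
- flap_cover_edge (a point): middle of the free edge of the cover flap, 53 mm from its hinge
- reader: hands-free bar code reader, fixed to the bench: black round foot 116 mm across, aluminium pole 18 mm thick, and a dark grey head (46 deep x 82 wide x 70 mm high) on a knuckle 232 mm up. Origin under the centre of the foot; its -x is the side it looks to
- reader_window (a point): centre of the dark window (58 x 46 mm, red lamps at its sides), 64 mm in front of the knuckle. Frame of the head: it looks along its -x, somewhat downwards; y level; z the head's own up. A carton presented square has its x, y, z axes along those of this frame and its label at about x = -100 mm, y = z = 0 in it
- reader_head (a joint): downward tilt of the reader's head (rad), 0 = looking level, set between 0.15 and 0.45 (9 to 26 degrees); a very stiff knuckle, already set: leave it
- bottle_blue: dropper bottle, amber glass, blue cap and bulb; 26 mm across, 78 mm tall; origin under its centre; loose; leave it alone
- bottle_yellow: the same dropper bottle with yellow cap and bulb; loose; leave it alone
- bottle_white: the same dropper bottle with white cap and bulb; loose; leave it alone
- caps_jar: clear open jar of coloured spare bottle caps, 88 mm across, 112 mm tall; origin under its centre; loose; leave it alone
- spirit_bottle: clear plastic bottle with red cap, 64 mm across, 190 mm tall; origin under its centre; loose; leave it alone
- marker: black marker pen with red cap lying on its side, 130 mm long, 17 mm thick; origin under its middle, x along it; loose; leave it alone
- tape_roll: white roll of tape lying flat, 64 mm across, 25 mm high; origin under its centre; loose; leave it alone
- slide_box: closed green plastic slide box, 87 x 67 x 35 mm; origin under its centre; loose; leave it alone
There are look-alikes about, which are no part of the job. Leave any pink or purple look-alike of the carton alone.

How it is judged:
On the way, in this order (a step that is already met when the one before it is completed fails the run):
1. both dust flaps are folded down flat while the cover flap is still up (value of joint each of flap_label, flap_plain below 0.2 rad and value of joint flap_cover above 0.6 rad), for 0.1 s.
2. the cover flap is folded down flat over the dust flaps (value of joint each of flap_label, flap_plain below 0.2 rad and value of joint flap_cover below 0.15 rad), for 0.2 s.
3. the shut carton is lifted in the gripper (all of step 2 and height (world z) of carton above 0.03 m and contact force between the fingers and carton above 2 N), for 0.2 s.
At the end, for the whole second after the job is handed in: Carton held still in the gripper, touching nothing else, base over 60 mm up, right way up; dust flaps under 0.2 rad, cover under 0.15 rad; label 65 to 140 mm in front of the window and within 25 mm of its axis both ways; the carton's x and z axes within 0.2 rad of the head's (all of step 2 and contact force between the fingers and carton above 2 N and contact force between carton and reader below 0.2 N and contact force between carton and bottle_blue below 0.2 N and contact force between carton and bottle_yellow below 0.2 N and contact force between carton and bottle_white below 0.2 N and contact force between carton and caps_jar below 0.2 N and contact force between carton and spirit_bottle below 0.2 N and contact force between carton and marker below 0.2 N and contact force between carton and tape_roll below 0.2 N and contact force between carton and slide_box below 0.2 N and x of carton_label in the frame of reader_window between -0.14 and -0.065 m and y of carton_label in the frame of reader_window between -0.025 and 0.025 m and z of carton_label in the frame of reader_window between -0.025 and 0.025 m and angle between the x axis of carton and the x axis of reader_window, either way round below 0.2 rad and angle between the z axis of carton and the z axis of reader_window, either way round below 0.2 rad and height (world z) of carton above 0.06 m and angle between carton's own z axis and vertical below 0.9 rad and linear speed of carton below 0.03 m/s and angular speed of carton below 0.2 rad/s); the arm keeps its last pose, push and grip.
It fails at once if the carton is tipped by more than about 50 degrees (angle between carton's own z axis and vertical above 0.9 rad).
It fails at once if the reader's head is knocked out of its setting (distance of reader_window from where it was at the start of the episode above 0.01 m).
It fails at once if one of the other things is pushed aside or upset (distance of any of bottle_blue, bottle_yellow, bottle_white, caps_jar, spirit_bottle, marker, tape_roll, slide_box from where it was at the start of the episode above 0.03 m or angle between any of bottle_blue, bottle_yellow, bottle_white, caps_jar, spirit_bottle, tape_roll, slide_box's own z axis and vertical above 0.5 rad).
It also fails if it takes over 61 s, if anything falls off the work surface, if the arm or the gripper's body presses on something with over 40 N, if the wrist force passes 120 N, or if a joint passes its speed limit or range.

## Working session

There is one attempt and no reset: what is moved stays moved. The work goes in short steps, Python scripts to look and compute and a tool call to move; the robot and the scene stay as the last step left them, time stands still between calls to the robot, and variables do not carry over. Pictures are saved under pics/ and viewed, at most 10 in all, crops included, and the job is handed in when it is done.

Besides the shell and the picture viewer there is one more tool, called after "Call:" as name(argument=value, ...) on one line, values as JSON. carry_out: Moves the arm, as the interface text tells. Its arguments: {"type":"object","properties":{"motion":{"type":"string"},"grip_force":{"type":"number"}},"required":["motion"]}

```bash
mkdir -p pics; python3 - <<'E'
from bench import get_state, capture
import cv2, numpy as np
s=get_state(); print(s)
for n in("scene","top"):
    c=capture(n); cv2.imwrite(f"pics/{n}0.png",cv2.resize(c["frame"],(800,600),interpolation=cv2.INTER_CUBIC)); np.savez(f"{n}0.npz",**{k:v for k,v in c.items()}); print(n,c.keys(),c["K"],c["view"])
E
```

```text
{'time_s': 0.0, 'joint_pos': array([-1.24741721e+00,  3.53665978e-01,  1.63413288e+00, -2.02023815e-05,
        1.15518330e+00, -2.39212809e-03]), 'qvel': array([-0.00083658,  0.00127247,  0.00249921,  0.00080343,  0.00105073,
       -0.0004432 ]), 'joint_efforts': array([ 8.64535905e-04, -5.93837607e+01, -3.34212220e+01,  6.98218122e-02,
        2.32771790e-02, -1.17515660e-04]), 'eef_pos': array([ 0.1998661 , -0.5916597 ,  0.21385309]), 'orientation': array([-6.84348417e-04,  9.86762541e-01,  1.62170297e-01, -1.20145028e-04]), 'ft_force': array([-0.78290547,  0.07073581,  0.47353021]), 'ft_torque': array([ 0.00420858, -0.01683606, -0.02532162]), 'grasp_force': 0.0, 'grip_width': 0.9985788354685786}
scene dict_keys(['frame', 'K', 'view']) [[464.40014915   0.         252.193856  ]
 [  0.         464.40014915 188.12986164]
 [  0.           0.           1.        ]] [[-0.4983894   0.86679703 -0.01645942  0.32107014]
 [-0.62549828 -0.3463723   0.69912669  0.20449418]
 [ 0.60029985  0.35873267  0.71480833 -1.94356151]
 [ 0.          0.          0.          1.        ]]
top dict_keys(['frame', 'K', 'view']) [[373.52179591   0.         259.37501462]
 [  0.         373.52179591 192.33519582]
 [  0.           0.           1.        ]] [[ 0.01362335 -0.99986934 -0.0087012  -0.05616835]
 [ 0.99507498  0.01270252  0.09830786 -0.5533984 ]
 [-0.09818449 -0.00999763  0.99511801 -1.10353736]
 [ 0.          0.          0.          1.        ]]
```

View pics/scene0.png

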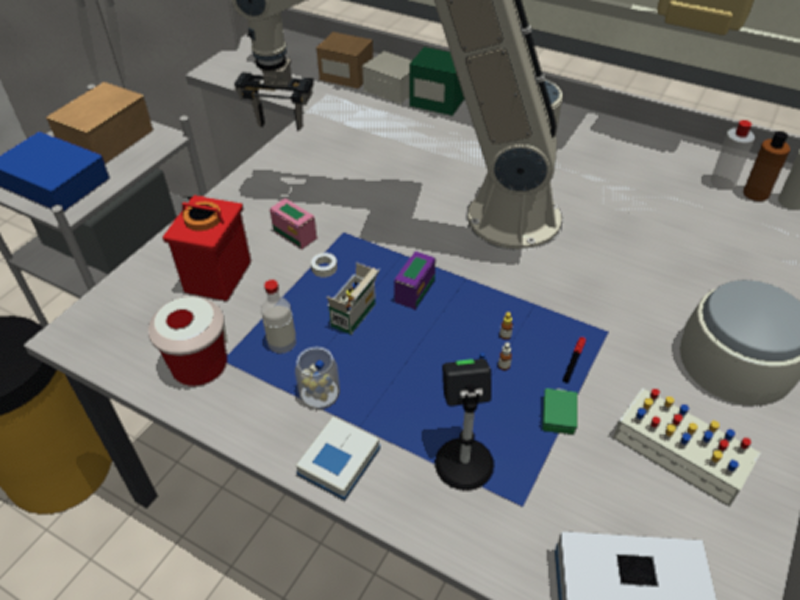

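View pics/top0.png

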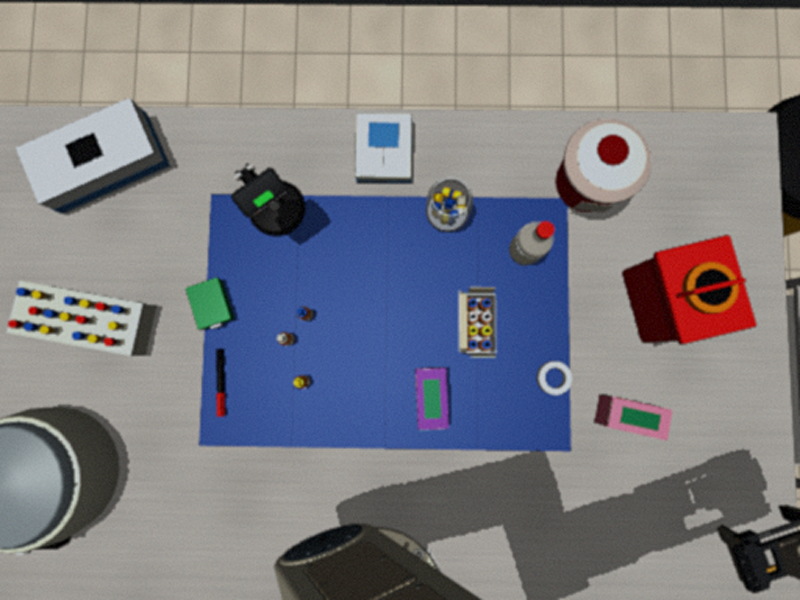

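```bash
python3 - <<'E'
import cv2, numpy as np
S=np.load("scene0.npz")["frame"];T=np.load("top0.npz")["frame"]
def cr(I,x,y,w,h): return cv2.resize(I[y:y+h,x:x+w],(400,300),interpolation=cv2.INTER_CUBIC)
m=np.vstack([np.hstack([cr(S,192,160,80,60),cr(T,266,171,80,60)]),np.hstack([cr(S,260,220,80,60)if 0 else cr(S,250,220,120,90),cr(T,135,95,80,60)])])
cv2.imwrite("pics/m1.png",m)
E
```

```text
(no output)
```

View pics/m1.png

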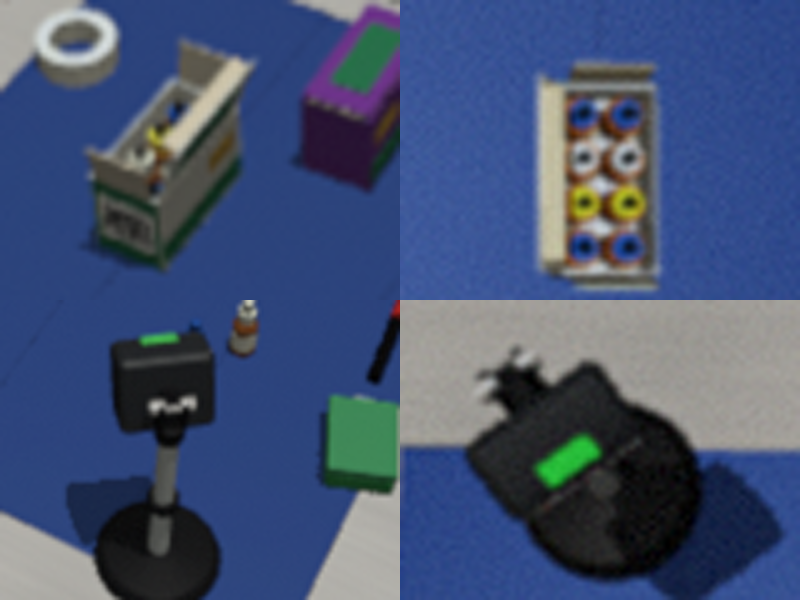

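```bash
cat > h.py <<'E'
import numpy as np, cv2
def ray(c,u,v):
    R=c["view"][:3,:3];t=c["view"][:3,3];K=c["K"]
    d=np.array([(u-K[0,2])/K[0,0],-(v-K[1,2])/K[1,1],-1.]);d=R.T@d
    return -R.T@t,d/np.linalg.norm(d)
def onz(c,u,v,z):
    o,d=ray(c,u,v);return o+d*(z-o[2])/d[2]
def tri(c1,p1,c2,p2):
    o,d=ray(c1,*p1);q,e=ray(c2,*p2)
    s=np.linalg.lstsq(np.c_[d,-e],q-o,rcond=None)[0]
    a=o+d*s[0];b=q+e*s[1];return (a+b)/2,np.linalg.norm(a-b)
def proj(c,P):
    X=c["view"][:3,:3]@np.array(P)+c["view"][:3,3];K=c["K"]
    return np.array([K[0,0]*X[0]/-X[2]+K[0,2],-K[1,1]*X[1]/-X[2]+K[1,2]])
E
python3 - <<'E'
import cv2, numpy as np
from h import *
S=np.load("scene0.npz");T=np.load("top0.npz")
print("cams",ray(S,0,0)[0],ray(T,0,0)[0])
a=lambda x,y:(192+x/5-.5,160+y/5-.5); b=lambda x,y:(266+(x-400)/5-.5,171+y/5-.5)
print("rim",[onz(T,*b(*p),.074).round(3) for p in((560,85),(657,85),(657,272),(560,272))])
print("base",[onz(S,*a(*p),0).round(3) for p in((165,268),(95,240),(240,170))])
for n,p,q in(("cover plain",(257,63),(540,272)),("cover label",(168,160),(540,78)),("lflap -y",(88,150),(655,65)),("pflap -y",(182,40),(655,290))):print(n,tri(S,a(*p),T,b(*q)))
# green strip, foot
def m(I,lo,hi,x,y,w,h):
    M=cv2.inRange(cv2.cvtColor(I,cv2.COLOR_BGR2HSV),lo,hi);Z=np.zeros_like(M);Z[y:y+h,x:x+w]=M[y:y+h,x:x+w];return Z
r=[]
for C,w in((S,(280,222,40,20)),(T,(150,110,40,35))):
    M=m(C["frame"],(45,90,60),(80,255,255),*w);p=cv2.findNonZero(M);r.append((p.mean(0)[0],cv2.minAreaRect(p),len(p)))
print(r); print("strip",tri(S,r[0][0],T,r[1][0]))
def cr(I,x,y): return cv2.resize(I[y:y+37,x:x+50],(400,296),interpolation=cv2.INTER_CUBIC)
s,t=S["frame"],T["frame"]
cv2.imwrite("pics/m2.png",np.vstack([np.hstack([cr(s,202,164),cr(t,283,181)]),np.hstack([cr(s,275,226),cr(t,146,102)])]))
E
```

```text
cams [1.4546484  0.48974749 1.25159126] [ 0.44308785 -0.06016422  1.15206459]
rim [array([ 0.565, -0.16 ,  0.074]), array([ 0.566, -0.216,  0.074]), array([ 0.458, -0.216,  0.074]), array([ 0.457, -0.16 ,  0.074])]
base [array([ 0.56 , -0.163,  0.   ]), array([ 0.562, -0.222,  0.   ]), array([ 0.451, -0.166,  0.   ])]
cover plain (array([ 0.45585074, -0.14412863,  0.12458104]), np.float64(0.0008615570059387083))
cover label (array([ 0.56435733, -0.14632364,  0.12329203]), np.float64(0.004984333032799182))
lflap -y (array([ 0.57295339, -0.20977761,  0.10943583]), np.float64(8.174851334488439e-05))
pflap -y (array([ 0.44767884, -0.21052242,  0.10979506]), np.float64(0.0022549102507616646))
[(array([297.18918919, 231.59459459]), ((297.0270080566406, 231.6621856689453), (2.959181785583496, 12.001126289367676), 80.53767395019531), 37), (array([168.        , 126.66666667]), ((168.0600128173828, 126.58002471923828), (6.600000381469727, 13.80000114440918), 53.13010025024414), 90)]
strip (array([0.69430873, 0.17814817, 0.24457051]), np.float64(0.0012566378951947717))
```

View pics/m2.png

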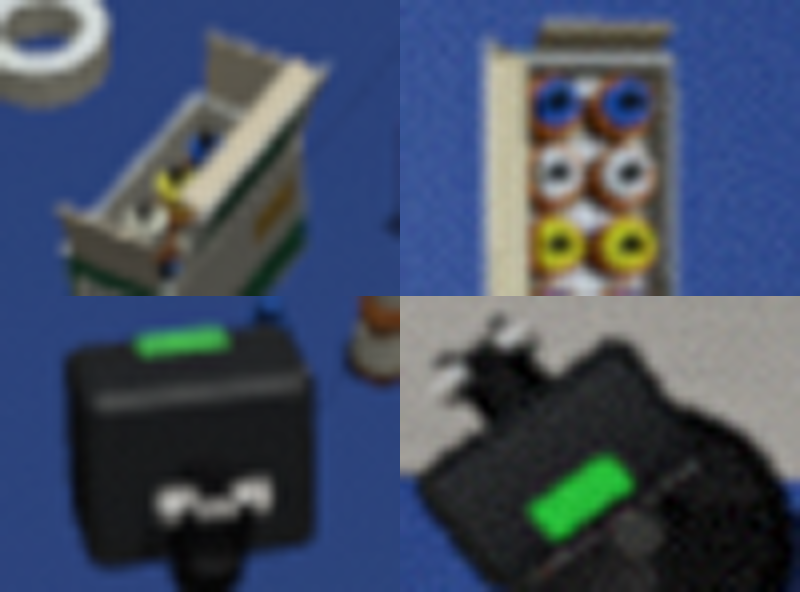

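```bash
python3 - <<'E'
import cv2, numpy as np
from h import *
S=np.load("scene0.npz");T=np.load("top0.npz")
a=lambda x,y:(275+x/8-.5,226+(y-296)/8-.5); b=lambda x,y:(146+(x-400)/8-.5,102+(y-296)/8-.5)
def hit(t,s1,s2):
    o,d1=ray(S,*a(*s1));_,d2=ray(S,*a(*s2));n=np.cross(d1,d2);q,e=ray(T,*b(*t));return q+e*(n@(o-q))/(n@e)
B=hit((515,412),(80,405),(310,378));F=hit((606,531),(68,350),(295,324))
print("back",B,"front",F,"d",np.linalg.norm(B-F),"tilt",np.arcsin((B-F)[2]/np.linalg.norm(B-F)),"yaw",np.arctan2(*(B-F)[[1,0]]))
print("back edge ends",[tri(S,a(*p),T,b(*q)) for p,q in(((75,400),(612,340)),((312,375),(420,485)))])
# strip yaw, saturation weighted
I=T["frame"].astype(float)[115:140,155:182];w=np.clip(I[...,1]-np.maximum(I[...,0],I[...,2])-40,0,None)
v,u=np.mgrid[115:140,155:182];c=[(w*u).sum()/w.sum(),(w*v).sum()/w.sum()]
C=np.cov(np.c_[u.ravel(),v.ravel()].T,aweights=w.ravel());e=np.linalg.eigh(C)[1][:,1]
p,q=onz(T,*(np.array(c)-6*e),.245),onz(T,*(np.array(c)+6*e),.245);d=(q-p)[:2];d*=np.sign(d[1]);print("strip yaw",np.arctan2(-d[0],d[1]),c)
for n,C,win,z in(("S",S,(270,262,60,55),.008),("T",T,(160,110,40,45),.008)):
    x,y,w,h=win;I=cv2.GaussianBlur(C["frame"],(3,3),0)[y:y+h,x:x+w].max(2);M=(I<48).astype(np.uint8)
    if n=="S":print("\n".join("".join("#" if k else "." for k in r) for r in M[::2]))
    cs=max(cv2.findContours(M,cv2.RETR_EXTERNAL,cv2.CHAIN_APPROX_NONE)[0],key=cv2.contourArea)[:,0]+[x,y]
    P=np.array([onz(C,*k,z) for k in cs]);ok=np.ones(len(P),bool)
    # keep only arc away from head/pole
    ok=cs[:,1]>(292 if n=="S" else 0)
    if n=="T":ok=(cs-[168,127])@[.6,.8]>8
    Q=P[ok];A=np.c_[2*Q[:,:2],np.ones(len(Q))];k=np.linalg.lstsq(A,(Q[:,:2]**2).sum(1),rcond=None)[0];print(n,"foot",k[:2],"R",np.sqrt(k[2]+k[:2]@k[:2]),len(Q))
E
```

```text
back [0.71746747 0.19674142 0.25619975] front [0.68571496 0.17241326 0.23587745] d 0.044867328361789416 tilt 0.4700625359393234 yaw 0.6537764937111311
back edge ends [(array([0.74175109, 0.16397078, 0.25784175]), np.float64(0.007287171254501078)), (array([0.69396638, 0.22541331, 0.25623717]), np.float64(0.000695864779907289))]
strip yaw 0.6207690399265104 [np.float64(168.1517687333587), np.float64(126.66945606694561)]
............................######..........................
............................................................
............................................................
............................................................
............................................................
............................................................
............................................................
............................................................
........................##..................................
......................#####.....#...........................
.................##################.........................
.......
[... 442 characters left out ...]
#######################...............
..........###################################...............
..........###################################...............
............################################................
.............##############################.................
...............##########################...................
..................####################......................
.......................##########...........................
............................................................
............................................................
S foot [0.74420529 0.2138623 ] R 0.053658494736021994 56
T foot [0.73848678 0.20959168] R 0.05324250393305681 52
```

```bash
python3 - <<'E'
import numpy as np
from h import *
S=np.load("scene0.npz");T=np.load("top0.npz");k=1.5625
print("spirit cap",tri(S,(271/k,287/k),T,(544/k,230/k)))
print("spirit base front",onz(S,281/k,348/k,0))
print("jar rim",onz(T,449/k,205/k,.112),"tape",onz(T,555/k,378/k,.025))
for n,p in(("blue",(306,314)),("white",(286,338)),("yellow",(301,382))):print(n,onz(T,p[0]/k,p[1]/k,.078))
E
```

```text
spirit cap (array([ 0.66187095, -0.28343784,  0.17999957]), np.float64(0.00039051682544716314))
spirit base front [ 0.67508478 -0.27658499  0.        ]
jar rim [ 0.72131272 -0.12687273  0.112     ] tape [ 0.40915976 -0.33702179  0.025     ]
blue [0.52169855 0.13372377 0.078     ]
white [0.47693695 0.16925075 0.078     ]
yellow [0.39706119 0.13908911 0.078     ]
```

Call:
carry_out(motion="-1 0 0 0 -1;-1 0 0 0 -1;-1 0 0 0 -1;-1 0 0 0 -1;-1 0 0 0 -1;-1 0 0 0 -1;-1 0 0 0 -1;-1 0 0 0 -1;-1 0 0 0 -1;-1 0 0 0 -1;-1 0 0 0 -1;-1 0 0 0 -1;-1 0.9 0.95 0 0;-1 0.9 0.95 0 0;-1 0.9 0.95 0 0;-1 0.9 0.95 0 0;-1 0.9 0.95 0 0;-1 0.9 0.95 0 0;-1 0.9 0.95 0 0;-1 0.9 0.95 0 0", grip_force=20)

```text
time_s: 2.1
eef_pos: [0.4263, -0.3721, 0.2144]
orientation: [-0.0, 0.703, 0.711, -0.0]
ft_force: [1.3, 0.6, -0.6]
grip_width: 0.005
grasp_force: 0.0
```

Call:
carry_out(motion="-1 0.86 0.9 0 0;-1 0.86 0.9 0 0;-1 0.86 0.9 0 0;-1 0.86 0.9 0 0;-1 0.86 0.9 0 0;-1 0.86 0.9 0 0;-1 0.86 0.9 0 0;-1 0 0 0.97 0;-1 0 0 0.97 0;-1 0 0 0.97 0;-1 0 0 0.97 0;-1 0 -0.32 0 0;-1 0 -0.32 0 0;-1 0 -0.32 0 0;-1 0 -0.32 0 0;-1 0 -0.32 0 0;-1 0 -0.32 0 0;-1 0 0 0.2 0;-1 0 0 0.2 0;-1 0 0 0.2 0")

```text
time_s: 4.1
eef_pos: [0.555, -0.1914, 0.0796]
orientation: [0.0, 0.703, 0.711, -0.0]
ft_force: [-1.0, 0.2, 1.4]
grip_width: 0.008
grasp_force: 0.4
```

```bash
cat > look.py <<'E'
import sys,cv2,numpy as np
from bench import capture,get_state
n=sys.argv[1];S=capture("scene");T=capture("top")
np.savez("scene.npz",**S);np.savez("top.npz",**T)
def cr(I,x,y): return cv2.resize(I[y:y+75,x:x+50],(400,600),interpolation=cv2.INTER_CUBIC)
b=[int(k) for k in sys.argv[2:]] or [200,145,283,160]
cv2.imwrite(f"pics/{n}.png",np.hstack([cr(S["frame"],*b[:2]),cr(T["frame"],*b[2:])]))
s=get_state();print({k:np.round(s[k],3) for k in("time_s","eef_pos","ft_force","joint_pos")})
E
python3 look.py l1
```

```text
{'time_s': np.float64(4.2), 'eef_pos': array([ 0.554, -0.191,  0.079]), 'ft_force': array([ 0.096,  0.381, -0.044]), 'joint_pos': array([-0.335,  0.455,  1.824,  0.   ,  0.864, -0.346])}
```

View pics/l1.png

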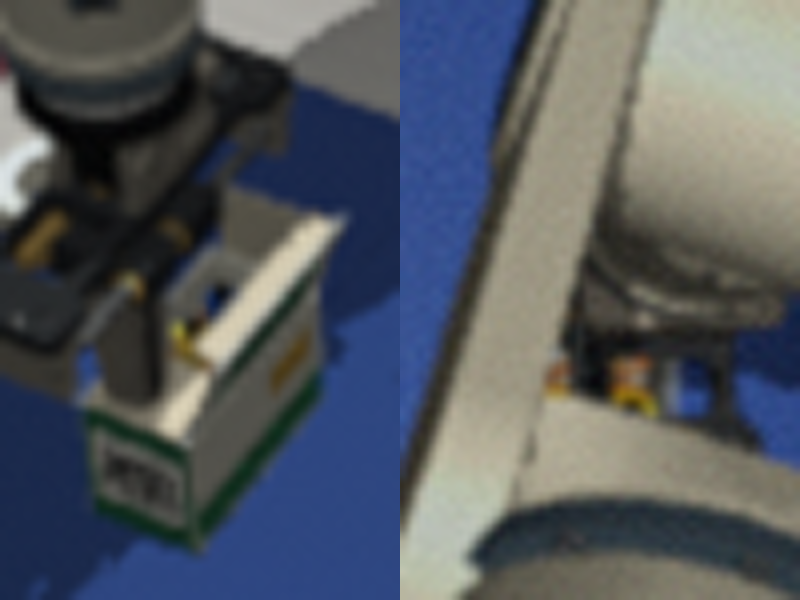

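Call:
carry_out(motion="-1 0 0 0.08 0;-1 0 0 0.07 0;-1 0 0 -0.97 0;-1 0 0 -0.97 0;-1 0 0 -0.97 0;-1 0 0 -0.97 0;-1 0 -1 0 0;-1 0 -1 0 0;-1 0 -1 0 0;-1 0 -1 0 0;-1 0 -1 0 0;-1 0 0 0 0;-1 0 0 0 0")

```text
time_s: 5.5
eef_pos: [0.4051, -0.1934, 0.1925]
orientation: [0.001, 0.703, 0.711, 0.0]
ft_force: [0.7, -0.2, 0.2]
grip_width: 0.003
grasp_force: 0.0
```

Call:
carry_out(motion="-1 0 0 0.79 0;-1 0 0 0.79 0;-1 0 0 0.79 0;-1 0 0 0.79 0;-1 0 0 0 0;-1 0 0.32 0 0;-1 0 0.32 0 0;-1 0 0.32 0 0;-1 0 0.32 0 0;-1 0 0.32 0 0;-1 0 0.32 0 0;-1 0 0 0.2 0;-1 0 0 0.2 0;-1 0 0 0.2 0;-1 0 0 0.14 0;-1 0 0 0 0")

```text
time_s: 7.1
eef_pos: [0.462, -0.1924, 0.0762]
orientation: [-0.0, 0.703, 0.711, -0.0]
ft_force: [-6.1, 1.7, 22.6]
grip_width: 0.003
grasp_force: 11.3
```

Call:
carry_out(motion="-1 0 0 -0.97 0;-1 0 0 -0.97 0;-1 0 0 -0.97 0;-1 0 0 -0.97 0;-1 1 0 0 0;-1 1 0 0 0;-1 1 0.5 0 0;-1 0 0.5 0 0;-1 0 0.6 0 0;-1 0 0 0 0")

```text
time_s: 8.1
eef_pos: [0.5111, -0.1023, 0.1912]
orientation: [0.0, 0.703, 0.711, 0.0]
ft_force: [-0.4, -0.7, 0.0]
grip_width: 0.004
grasp_force: 0.0
```

```bash
python3 look.py l2
```

```text
{'time_s': np.float64(8.2), 'eef_pos': array([ 0.509, -0.102,  0.191]), 'ft_force': array([-0.762, -0.612,  0.003]), 'joint_pos': array([-0.201,  0.215,  1.881, -0.   ,  1.046, -0.213])}
```

View pics/l2.png

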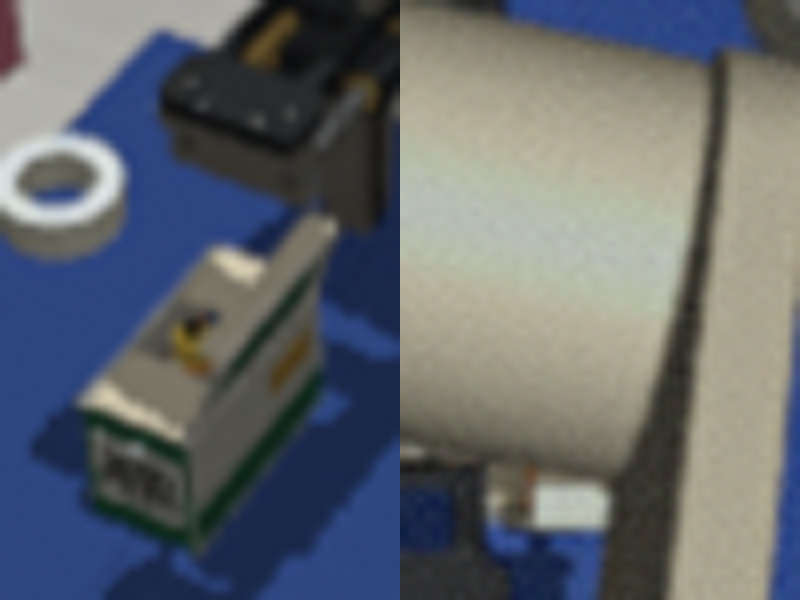

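Call:
carry_out(motion="-1 0 0 0.93 0;-1 0 0 0.93 0;-1 0 0 0.93 0;-1 0 0 0 0;-1 -0.3 0 0 0;-1 -0.3 0 0 0;-1 -0.3 0 0 0;-1 -0.3 0 0 0;-1 -0.3 0 0 0;-1 -0.3 0 0 0;-1 -0.3 0 0 0;-1 -0.3 0 0 0;-1 -0.3 0 0 0;-1 0 0 0.2 0;-1 0 0 0.2 0;-1 0 0 0.2 0;-1 0 0 0.2 0;-1 0 0 0.1 0;-1 0 0 0 0")

```text
time_s: 10.1
eef_pos: [0.5099, -0.1825, 0.0801]
orientation: [-0.001, 0.703, 0.711, -0.0]
ft_force: [-0.8, -0.4, -0.0]
grip_width: 0.007
grasp_force: 0.0
```

Call:
carry_out(motion="-1 0 0 0.07 0;-1 0 0 0.05 0;-1 0 0 0 0")

```text
time_s: 10.4
eef_pos: [0.5105, -0.1828, 0.0789]
orientation: [0.0, 0.703, 0.711, 0.0]
ft_force: [-4.7, 2.0, 19.4]
grip_width: 0.005
grasp_force: 9.5
```

Call:
carry_out(motion="-1 0 0 -0.9 0;-1 0 0 -0.9 0;-1 0 0 -0.9 0;-1 0 0 -0.9 0;1 0 0 0 1;1 0 0 0 1;1 0 0 0 1;1 0 0 0 1;1 0 0 0 1;1 0 0 0 1;1 0 0 0 1;1 0 0 0 1;1 0 0 0 1;1 0 0 0 1;1 0 0 0 1;1 0 0 0 1;1 0 0 0 1;1 0 0 0 1;1 0 0 0 1")

```text
time_s: 12.3
eef_pos: [0.5104, -0.1828, 0.1854]
orientation: [0.0, 1.0, 0.004, 0.0]
ft_force: [-0.3, 0.3, 0.0]
grip_width: 1.0
grasp_force: 0.0
```

```bash
python3 look.py l3
```

```text
{'time_s': np.float64(12.4), 'eef_pos': array([ 0.51 , -0.183,  0.185]), 'ft_force': array([-0.126,  0.576, -0.253]), 'joint_pos': array([-0.347,  0.256,  1.841,  0.   ,  1.044,  1.214])}
```

View pics/l3.png

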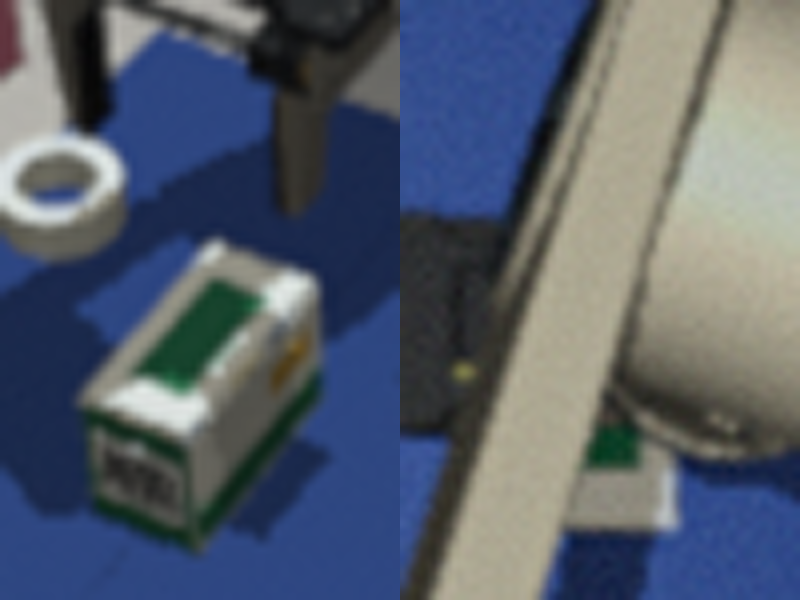

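Call:
carry_out(motion="1 0.67 0.13 0 0;1 0.67 0.12 0 0;1 0 0 0.845 0;1 0 0 0.845 0;1 0 0 0.845 0;1 0 0 0.845 0;1 0 0 0.845 0;1 0 0 0.845 0;-1 0 0 0 0;-1 0 0 0 0;-1 0 0 0 0;-1 0 0 0 0;-1 0 0 0 0;-1 0 0 0 0;-1 0 0 0 0;-1 0 0 0 0", grip_force=3)

```text
time_s: 14.0
eef_pos: [0.5513, -0.19, 0.0336]
orientation: [0.0, 1.0, 0.006, 0.001]
ft_force: [1.9, 2.0, 4.8]
grip_width: 0.615
grasp_force: 3.0
```

Call:
carry_out(motion="-1 -0.095 0 -0.155 0;-1 -0.095 0 -0.15 0;-1 -0.11 0 -0.145 0;-1 -0.11 0 -0.14 0;-1 -0.12 0 -0.135 0;-1 -0.125 0 -0.135 0;-1 -0.135 0 -0.12 0;-1 -0.135 0 -0.115 0;-1 0 0 0 0")

```text
time_s: 14.9
eef_pos: [0.5225, -0.1904, 0.0665]
orientation: [0.0, 1.0, 0.006, 0.0]
ft_force: [0.3, 0.5, -1.1]
grip_width: 0.61
grasp_force: 3.0
```

```bash
python3 look.py l4
```

```text
{'time_s': np.float64(15.0), 'eef_pos': array([ 0.523, -0.19 ,  0.066]), 'ft_force': array([ 0.023,  0.28 , -0.658]), 'joint_pos': array([-0.352,  0.435,  1.898, -0.   ,  0.808,  1.207])}
```

View pics/l4.png

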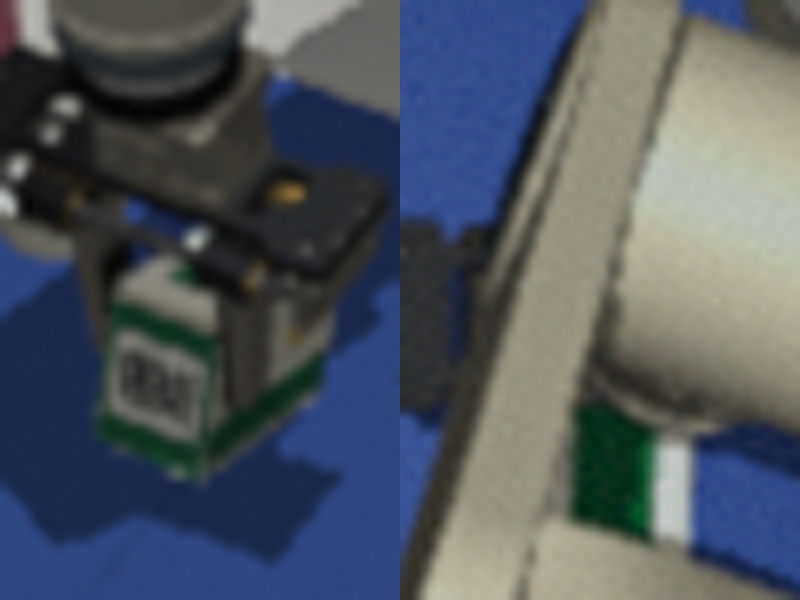

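```bash
python3 - <<'E'
import numpy as np
from h import *
S=np.load("scene0.npz")
a=lambda x,y:(200+x/8-.5,145+y/8-.5)
def ony(u,v,y):
    o,d=ray(S,u,v);return o+d*(y-o[1])/d[1]
for y in(-.164,-.160):
    L=ony(*a(202,480),y);P=ony(*a(322,397),y);Tp=ony(*a(218,326),y);print(L,P,Tp,"tilt base",np.arctan2(L[2]-P[2],L[0]-P[0]),np.linalg.norm(L-P),"face",np.arctan2(L[0]-Tp[0],Tp[2]-L[2]),np.linalg.norm(L-Tp))
# reference: initial closed carton, flat
for p in((197,548),(322,395)):print(ony(*a(*p),-.162))
E
```

```text
[ 0.55262778 -0.164       0.037805  ] [ 0.45213818 -0.164      -0.00120812] [ 0.53115282 -0.164       0.11566331] tilt base 0.37031915137474686 0.10779695342173186 face 0.2691293933354783 0.08076564766302045
[ 0.55814686 -0.16        0.04523164] [ 0.45827211 -0.16        0.00645723] [ 0.53680329 -0.16        0.12261356] tilt base 0.3703191513747475 0.107137390181066 face 0.26912939333547803 0.08027147736769953
[ 0.56365771 -0.162       0.00436506]
[ 0.4551175  -0.162       0.00389066]
```

Call:
carry_out(motion="-1 -0.06 0 -0.05 0;-1 -0.06 0 -0.05 0;-1 0 0 0 0")

```text
time_s: 15.3
eef_pos: [0.5192, -0.1903, 0.0691]
orientation: [0.0, 1.0, 0.006, 0.0]
ft_force: [0.2, 0.7, -1.1]
grip_width: 0.607
grasp_force: 3.0
```

Call:
carry_out(motion="-1 0 0 0 0;-1 0 0 0 0;-1 0 0 0 0;-1 0 0 -0.2 0;-1 0 0 -0.4 0;-1 0 0 -0.6 0;-1 0 0 -0.6 0;-1 0 0 -0.6 0;-1 0 0 -0.4 0;-1 0 0 -0.2 0;-1 0 0 0 -0.5;-1 0 0 0 -0.9;-1 0 0 0 -0.9;-1 0 0 0 -0.9;-1 0 0 0 -0.9;-1 0 0 0 -0.9;-1 0 0 0 -0.8;-1 0 0 0 0", grip_force=35)

```text
time_s: 17.1
eef_pos: [0.5188, -0.1901, 0.1586]
orientation: [-0.0, 0.952, 0.305, -0.0]
ft_force: [0.1, -0.6, -2.1]
grip_width: 0.606
grasp_force: 35.0
```

Call:
carry_out(motion="-1 0.3 -0.24 0 0;-1 0.6 -0.49 0 0;-1 0.6 -0.49 0 0;-1 0.6 -0.49 0 0;-1 0.6 -0.49 0 0;-1 0.6 -0.49 0 0;-1 0.6 -0.49 0 0;-1 0.6 -0.49 0 0;-1 0.6 -0.49 0 0;-1 0.6 -0.49 0 0;-1 0.6 -0.49 0 0;-1 0.6 -0.49 0 0;-1 0.6 -0.49 0 0;-1 0.4 -0.32 0 0;-1 0.22 -0.16 0 0;-1 0 0 0 0;-1 0 0 0 0;-1 0 0 0 0")

```text
time_s: 18.9
eef_pos: [0.6025, 0.1115, 0.1589]
orientation: [0.0, 0.953, 0.304, -0.0]
ft_force: [0.2, -0.9, -3.4]
grip_width: 0.607
grasp_force: 35.0
```

```bash
python3 - <<'E'
from bench import capture,get_state
import cv2,numpy as np
S=capture("scene");T=capture("top")
def cr(I,x,y): return cv2.resize(I[y:y+100,x:x+66],(400,600),interpolation=cv2.INTER_CUBIC)
np.savez("scene.npz",**S);np.savez("top.npz",**T)
cv2.imwrite("pics/l5.png",np.hstack([cr(S["frame"],258,180),cr(T["frame"],155,100)]))
s=get_state();print(s["eef_pos"],s["orientation"],s["ft_force"],s["time_s"])
E
```

```text
[0.60260017 0.11150225 0.15896622] [ 6.07846965e-05  9.52649292e-01  3.04071234e-01 -9.21062765e-05] [-0.01162353  0.03709427 -2.92792371] 19.0
```

View pics/l5.png

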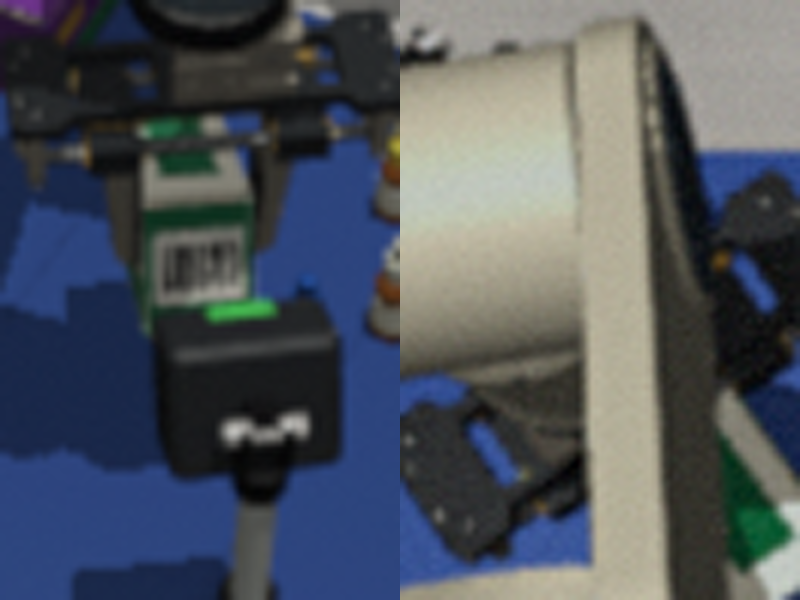

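```bash
python3 - <<'E'
import numpy as np
from h import *
from scipy.spatial.transform import Rotation as R
S=np.load("scene.npz");e=np.array([.6026,.1115,.159]);yaw=.618
px=lambda p:((p-np.array([258,180])+.5)*6.06).round(0)
for t in(.3,.4,.5):
    M=R.from_euler("ZY",[yaw,-t]).as_matrix();P=e+[0,0,.019]
    f=lambda c:P+M@(np.array(c)-[.04,0,.052])
    print(t,"label",f((.055,0,.038)).round(4),[px(proj(S,f(c))).tolist() for c in((.055,0,.038),(.055,-.023,.058),(.055,.023,.058),(.055,.023,.018),(.055,-.028,.074),(.055,.028,.074),(.055,-.028,0))])
for t in(.36,.4,.45):
    H=R.from_euler("ZY",[.62,-t]).as_matrix();W=np.array([.741,.212,.232])-.064*H[:,0]
    M=R.from_euler("ZY",[yaw,-.4]).as_matrix();L=e+[0,0,.019]+M@[.015,0,-.014];print(t,H.T@(L-W),px(proj(S,W+H@[.023,0,.035])))
E
```

```text
0.3 label [0.6177 0.1222 0.1691] [[200.0, 264.0], [154.0, 234.0], [246.0, 226.0], [246.0, 294.0], [144.0, 207.0], [256.0, 198.0], [146.0, 332.0]]
0.4 label [0.6183 0.1227 0.1709] [[201.0, 263.0], [154.0, 231.0], [246.0, 223.0], [247.0, 295.0], [143.0, 203.0], [255.0, 193.0], [147.0, 335.0]]
0.5 label [0.6188 0.123  0.1729] [[201.0, 261.0], [154.0, 228.0], [246.0, 220.0], [248.0, 295.0], [143.0, 198.0], [255.0, 189.0], [149.0, 337.0]]
0.36 [-0.09954593 -0.00141805 -0.00367622] [246. 319.]
0.4 [-0.09956212 -0.00141805  0.00286681] [246. 321.]
0.45 [-0.09921443 -0.00141805  0.01103793] [245. 323.]
```

```bash
python3 -c "
from bench import r,get_state
print(r.sign_off()); print(get_state()['grasp_force'])"
```

```text
the job is handed in; nothing more can be done
None
the job is handed in; nothing more can be done
```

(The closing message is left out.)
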